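# Slide a pedal circuit board into its test jig and start the test

## Robot

A 6-joint arm with a two-finger parallel gripper is mounted at the origin on the work surface. World frame = base frame: x ahead of the robot, y to its left, z up, the work surface at z = 0. Lengths are in m, angles in rad, forces in N, time in s.
With the tool pointing down it reaches from about 0.3 to 0.875 m from the base axis. Payload 6.4 kg.
Tool frame: the origin (TCP) lies between the finger pads; the fingertips stand 14 mm ahead of it and the grasp point (between the pads) lies 5 mm behind it (env.tcp_to_tips is the distance from the TCP to the fingertips, in m); z points along the fingers, y is the direction in which the jaws open and shut (so a half turn about z gives the same grasp; the last joint's range is limited). The gripper opens to 85 mm and grips with 20 to 120 N. Pads are 22 mm wide; open, the fingers measure 114 mm over their backs; the gripper's body (76 mm by 85 mm) begins 54 mm behind the grasp point. The pads swing forward as they close: fully open they stand 13 mm farther back than shut.
Start: joints at [-1.459, 0.181, 1.607, -0, 1.354, -0.206], TCP at [0.18, -0.546, 0.245] pointing down, gripper open.
Joint ranges: [-2.99, 2.99], [-0.89, 2.07], [0.3, 2.58], [-1.14, 4.28], [0, 2.63], [-3.12, 3.12]. Speed limits (rad/s): [2.57, 2.57, 3.01, 3.14, 3.14, 3.14].

## Interface

Orientations are given as [roll, pitch, yaw] about the fixed x, y, z axes, in that order (R = Rz(yaw) Ry(pitch) Rx(roll)).
In Python, from rig import env gives the robot as it stands.
- The arm moves only by the tool drive_tool, never from a script. Its argument "moves" is a list that holds one entry, the list of rows, each a list of 5 numbers: the closure, from -1 (fully open) to 1 (shut), so that 0 is half open, then the shift along the world's x, y, z in cm, then the turn about the world's z in rad. In form: [[[grip, x, y, z, turn], ...]]. A call has exactly 5 rows; each row shifts and turns the pose as measured when the row begins; what a row does not reach is not made up. A row lasts 1/10 s, in which the tool goes at most 50 mm and 8.59 degrees, less where a joint would pass 70% of its speed; a pose out of reach is approached as far as the arm can. A call with a gripper value outside its range is refused whole. The fingers move at their own pace and stop on an object; the grip force is fixed at half the most. Time passes only in rows, so rows that do not move let the fingers close, or fill a call up. It gives the time, the measured TCP pose, the force and the opening at its end, in the units of the state.
- env.read_state(): the state, without advancing time (a new reading comes with each control period).
- env.snapshot(name): name is "scene" or "top" or "wrist"; returns the picture (384x512x3 uint8, blue, green, red); there is no depth.
- env.camera_params(name): a dict with "mtx" (3x3 intrinsics, pixels), "world_to_cam" (4x4, takes a point from world to camera coordinates); the wrist camera has in their place "tool_from_camera" (4x4, takes a point from camera to tool coordinates, whose origin is the TCP and whose axes are the flange's). Camera axes: x right, y up, looking along -z (the intrinsics and any distortion apply to the point x, -y, -z); pixel columns grow to the right and rows downward; lengths in m; the calibration is good to about 2 mm. A picture is of the moment at which its call begins: read the wrist's pose just before it. camera_params takes no time and is no camera call.
- env.job_done(): hands the job in, once; it reports no verdict.
The state is a dict: "t": time; "q": joint angles; "qd": joint speeds; "joint_efforts": joint torques, N m; "position": TCP position; "ee_rot": TCP orientation; "contact_force": force on the tool from outside, world axes, zero at the start; "ft_torque": the same for the moment, N m; "finger_gap": opening from 0.0 (shut) to 1.0 (fully open).
Only numpy, scipy, OpenCV 4.12 (cv2) and the standard library are available. Lean on these libraries where they do the work, as an engineer would, in place of code of your own. Each camera call takes 0.05 s, during which the arm holds its last target.

## Task

The circuit board lies on the rails of the test jig, short of its place. With a fingertip push it gently along the rails, without forcing it against the stop, until you feel it drop into the locating notch and it lies flat and level in there; then press the jig's start button all the way in and let it go. Do not pick the board up, and leave the battery, the solder reel and the pedal where they stand.

Things in the scene. Friction and masses are not known exactly. Their poses are not given: they have to be found in the camera images.
- jig: Test jig, fixed on the table: black box, two aluminium rails, grey control panel (top at z 46 mm, y -104 to -44 mm; its +x half has sockets up to z 52 mm). Footprint x -105 to 105, y -105 to 45 mm. Origin on the table, midway along the length and between the rails; x is the pushing direction along the rails, z up.
- entry (a point): Middle of the rails' open rear end, at the height of the upper ledges (jig x -105, y 0, z 48 mm); axes as the jig's. The board's side edges ride on ledges 6 mm wide between guides 67 mm apart (guide tops z 56 mm). Between the ledges (y -26 to 26 mm) is an empty channel, floor at z 34 mm, open at this end: a fingertip can reach down behind the board.
- step (a point): Middle between the two step edges (jig x 5, y 0, z 48 mm); axes as the jig's. Behind, the ledges are at z 48 mm; from here to the stop they are cut down 5 mm to z 43 mm: the locating notch, 87 mm long. The stop closes the channel at jig x 92 to 105 mm, top z 56 mm. Small brass spring probes stand in the notch below the board and do not lift it.
- seat (a point): Where the board's origin lies when it is seated in the notch (jig x 48.5, y 0, z 43 mm); axes as the jig's. The notch leaves the board 1.5 mm of play either way along x and y.
- board: Loose green circuit board, 84 (x) by 64 (y) by 2.4 mm, about 110 g. Origin at the centre of its underside, x along the rails towards the notch, z up. Starts on the upper ledges, 58 to 106 mm short of the seat. Near its front stand three potentiometers with shafts (x 26, y -20, 0, 20, top z 23.4 mm); other parts up to z 13.4 mm.
- push (a point): Centre of the rear (-x) face of the grey terminal block flush with the board's rear edge: 10 (x) by 40 (y) mm, from 2.4 to 14.4 mm above the board's underside (board x -42, y 0, z 8.4 mm). Push here. The nose dips first over the step; the rear drops only in the last 3 mm and may hang on a finger still pressing it: it falls when the finger backs off, or press the block down.
- start_top (a point): Centre of the top face of the start button: a round black push button, 26 mm across, in a round steel collar 42 mm across on the control panel (jig frame x -45, y -73.5, z 64 mm). Pressed straight down; it moves 6 mm, then its top is level with the collar.
- start (a joint): Travel of the start button in m: 0 released, 0.006 fully pressed; a spring returns it, 1.5 N at first and 5 N fully pressed.
- battery: Block battery standing on the table beside the jig, 26.5 by 17.5 by 48.5 mm high; origin at the centre of its underside. To be left alone.
- reel: Reel of solder lying flat on the table beside the jig, 56 mm across, 30 mm high; origin at the centre of its underside. To be left alone.
- pedal: Finished yellow effect pedal (plain metal box with two knobs and a foot switch) on the table beside the jig, 118 by 70 mm, 53 mm high over the switch; origin at the centre of its underside. To be left alone.
Mind the look-alikes: they are no part of the job. Leave any purple or red look-alike of the board alone.

How it is judged:
By the outcome, as a careful person would: the job done as asked, in the order asked, and still so for the second after the job is handed in, with the robot touching nothing.
It also fails if it takes over 35 s, if anything falls off the work surface, if the arm or the gripper's body presses on something with over 40 N, if the wrist force passes 120 N, or if a joint passes its speed limit or range.

## Working session

There is one attempt and no reset: what is moved stays moved. The work goes in short steps, Python scripts to look and compute and a tool call to move; the robot and the scene stay as the last step left them, time stands still between calls to the robot, and variables do not carry over. Pictures are saved under pics/ and viewed, and the job is handed in when it is done.

Besides the shell and the picture viewer there is one more tool, called after ">>>" as name([rows], argument=value, ...), one row to a line, values as JSON. drive_tool: Moves the arm, as the interface text tells. Its arguments: {"type":"object","properties":{"moves":{"type":"array","items":{"type":"array","items":{"type":"array","items":{"type":"number"}}}}},"required":["moves"]}

```bash
ls; mkdir -p pics; python3 - <<'E'
from rig import env
import cv2
s=env.read_state(); print(s)
for n in("scene","top"):
    cv2.imwrite(f"pics/{n}0.png",env.snapshot(n)); p=env.camera_params(n); print(n,p)
print(env.camera_params("wrist"), env.tcp_to_tips)
E
```

```text
pics
{'t': 0.0, 'q': array([-1.45929346e+00,  1.81522772e-01,  1.60801471e+00,  5.10038712e-06,
        1.35380295e+00, -2.06302609e-01]), 'qd': array([-4.61396799e-04,  8.75746375e-05, -3.70452695e-04, -1.21664491e-03,
       -3.93624669e-04,  2.04779554e-04]), 'joint_efforts': array([-2.88414658e-04, -4.44879699e+01, -3.51336086e+01, -2.70199325e-04,
        9.08541289e-03,  5.32131548e-05]), 'position': array([ 0.17963384, -0.54566122,  0.24439117]), 'ee_rot': array([-3.13988296e+00, -3.62891461e-04,  3.17804067e-01]), 'contact_force': array([-0.42572643, -1.0337443 ,  0.94175131]), 'ft_torque': array([-1.75498577e-03,  2.07145845e-05, -4.22444296e-03]), 'finger_gap': 1.001837418269569}
scene {'mtx': array([[353.47999057,   0.        , 243.58220033],
       [  0.        , 353.47999057, 192.01426985],
       [  0.        ,   0.        ,   1.        ]]), 'world_to_cam': array([[ 0.81963398,  0.5727988 , -0.01008293, -0.48094448],
       [-0.45779989,  0.66545685,  0.58956462,  0.23182201],
       [ 0.34441166, -0.47861123,  0.80765828, -0.99347329],
       [ 0.        ,  0.        ,
[... 289 characters left out ...]
851 ,  0.02359255,  0.07656923, -0.5905262 ],
       [-0.0770524 ,  0.02029951,  0.99682037, -0.85586608],
       [ 0.        ,  0.        ,  0.        ,  1.        ]])}
{'mtx': array([[313.14128082,   0.        , 259.47887025],
       [  0.        , 313.14128082, 200.57445079],
       [  0.        ,   0.        ,   1.        ]]), 'tool_from_camera': array([[-1.49446618e-03,  9.51467702e-01,  3.07744991e-01,
         7.96226315e-02],
       [ 9.99998883e-01,  1.42035000e-03,  4.64824356e-04,
         4.67062195e-04],
       [ 5.15976479e-06,  3.07745342e-01, -9.51468762e-01,
        -1.28350852e-01],
       [ 0.00000000e+00,  0.00000000e+00,  0.00000000e+00,
         1.00000000e+00]])} 0.014
```

View pics/scene0.png

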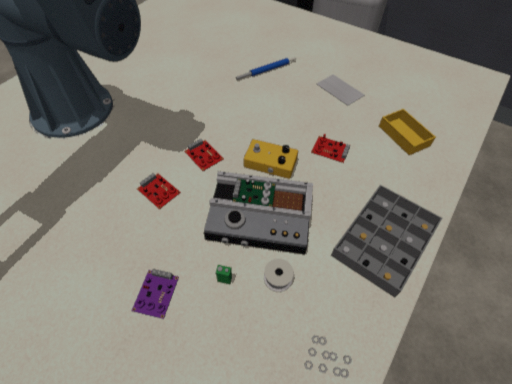

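View pics/top0.png

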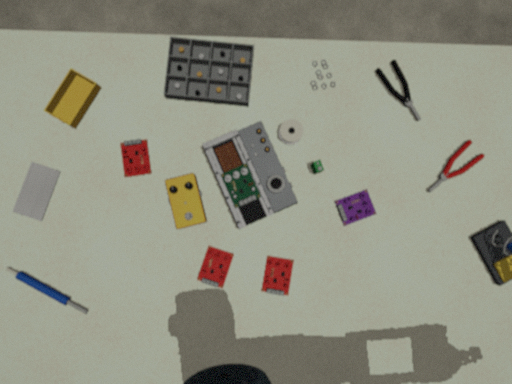

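```bash
python3 - <<'E'
import cv2
a=cv2.imread("pics/top0.png")[110:240,190:310]; b=cv2.imread("pics/scene0.png")[160:260,190:330]
cv2.imwrite("pics/c1.png",cv2.resize(a,None,fx=4.6,fy=4.6,interpolation=cv2.INTER_CUBIC))
cv2.imwrite("pics/c2.png",cv2.resize(b,None,fx=5.6,fy=5.6,interpolation=cv2.INTER_CUBIC))
E
```

```text
(no output)
```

View pics/c1.png

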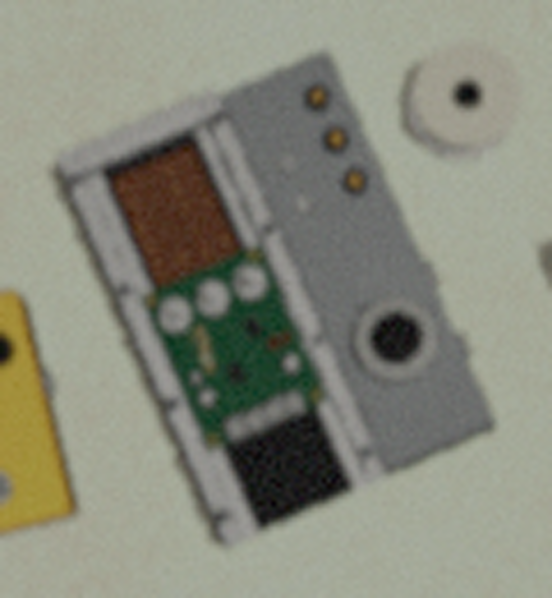

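View pics/c2.png

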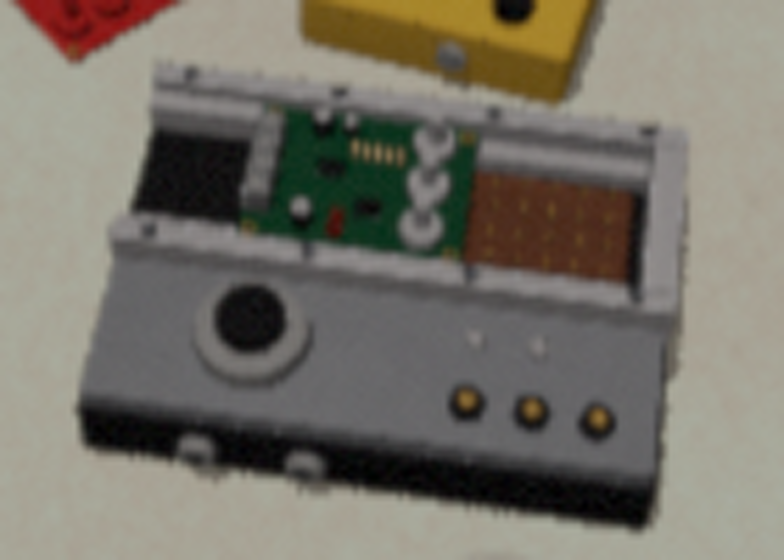

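```bash
cat > h.py <<'E'
import numpy as np
from rig import env
P={n:env.camera_params(n) for n in("scene","top")}
def proj(n,X):
    p=P[n]; c=p["world_to_cam"]@np.append(X,1); v=p["mtx"]@np.array([c[0],-c[1],-c[2]]); return v[:2]/v[2]
def ray(n,uv,z):
    p=P[n]; d=np.linalg.solve(p["mtx"],[uv[0],uv[1],1]); d=np.array([d[0],-d[1],-d[2]])
    R=p["world_to_cam"][:3,:3]; t=p["world_to_cam"][:3,3]; o=-R.T@t; d=R.T@d
    return o+d*(z-o[2])/d[2]
def T(j,X):
    c,s=np.cos(j[2]),np.sin(j[2]); return np.array([j[0]+c*X[0]-s*X[1],j[1]+s*X[0]+c*X[1],X[2]])
def inv(j,X):
    c,s=np.cos(j[2]),np.sin(j[2]); d=np.array(X[:2])-j[:2]; return np.array([c*d[0]+s*d[1],-s*d[0]+c*d[1]])
E
cat > fit.py <<'E'
from h import *
from scipy.optimize import least_squares
t=lambda u,v:(u/4.6+190-.4,v/4.6+110-.4)
s=lambda u,v:(u/5.6+190-.4,v/5.6+160-.4)
pts=[("top",(-.105,-.104,.046),t(492,428)),("top",(.105,-.104,.046),t(330,55)),("top",(-.045,-.0735,.064),t(396,337)),("top",(.105,.045,.056),t(57,165)),
("scene",(-.105,-.104,.046),s(83,405)),("scene",(.105,-.104,.046),s(657,470)),("scene",(-.045,-.0735,.064),s(251,318)),("scene",(.105,.045,.056),s(688,130)),("scene",(-.105,.045,.056),s(157,63))]
f=lambda j:np.concatenate([proj(n,T(j,np.array(X)))-uv for n,X,uv in pts])
r=least_squares(f,[.6,0,.4],loss="soft_l1"); j=r.x; print(j); print(f(j).reshape(-1,2).round(1))
np.save("j.npy",j)
for n,X,uv in pts: print(n,X,(inv(j,ray(n,uv,X[2]))*1000).round(1))
# board rear edge: terminal block top rear corners
for n,uv in (("top",t(233,437)),("top",t(308,405)),("scene",s(242,207)),("scene",s(262,110))): print("block top",(inv(j,ray(n,uv,.0624))*1000).round(1))
for n in("e",-.105,0,0.048),("step",.005,0,.048),("btn",-.045,-.0735,.064): print(n[0],T(j,np.array(n[1:])))
E
python3 fit.py
```

```text
[0.61595921 0.02438483 0.44159752]
[[ 1.7 -0.2]
 [-0.9 -2.3]
 [ 0.1  0.2]
 [-1.5 -1.3]
 [-2.6 -1.8]
 [ 0.5  1.9]
 [-0.6  0.2]
 [-0.1 -0.7]
 [-0.5 -0.7]]
top (-0.105, -0.104, 0.046) [-103.9 -100.3]
top (0.105, -0.104, 0.046) [  99.3 -103.6]
top (-0.045, -0.0735, 0.064) [-44.5 -73.4]
top (0.105, 0.045, 0.056) [100.8  43.1]
scene (-0.105, -0.104, 0.046) [ -98.9 -107.2]
scene (0.105, -0.104, 0.046) [ 103.9 -100.1]
scene (-0.045, -0.0735, 0.064) [-43.9 -72.8]
scene (0.105, 0.045, 0.056) [105.3  43.1]
scene (-0.105, 0.045, 0.056) [-103.6   43.2]
block top [-56.7  18.3]
block top [-57.3 -21.1]
block top [-56.3 -24.6]
block top [-57.2  21.6]
e [ 0.52103185 -0.02049052  0.048     ]
step [0.62047956 0.02652175 0.048     ]
btn [ 0.6066888  -0.06129661  0.064     ]
```

Candidates for the board, with their pixels in the top view:
- Green board on the rails: (240,190).
- Red look-alikes: (136,158), (215,266) and (278,276).
- Purple look-alike: (355,207).
- Green battery: (316,167).

I choose the green one on the rails. The crop shows its three pots towards the notch and the terminal block at its rear, at jig x of about -57 mm. Next I move above the channel with the gripper shut.

```bash
python3 -c "
from h import *
j=np.load('j.npy');print(T(j,np.array([-.085,0,.064]))); s=env.read_state(); print(T(j,np.array([-.085,0,.064]))-s['position'])"
```

```text
[ 0.53911325 -0.01194284  0.064     ]
[ 0.3594911   0.53377927 -0.18046856]
```

>>> drive_tool([
  [[1,2.5,3.8,0,0.04],[1,2.5,3.8,0,0.04],[1,2.5,3.8,0,0.04],[1,2.5,3.8,0,0],[1,2.5,3.8,0,0]],
])

```text
t: 0.6
position: [0.3036, -0.3524, 0.2414]
ee_rot: [-3.137, -0.0, 0.433]
contact_force: [0.4, 0.4, -0.8]
finger_gap: 0.144
```

>>> drive_tool([
  [[1,2.6,3.8,0,0],[1,2.6,3.8,0,0],[1,2.6,3.8,0,0],[1,2.6,3.8,-1,0],[1,2.6,3.8,-1,0]],
])

```text
t: 1.1
position: [0.4371, -0.1537, 0.2216]
ee_rot: [-3.139, -0.002, 0.431]
contact_force: [1.6, -1.5, -0.1]
finger_gap: -0.003
```

>>> drive_tool([
  [[1,2.6,3.8,-1,0],[1,2.6,3.8,-1,0],[1,2.6,3.8,-1,0],[1,1.5,2,-1,0],[1,0,0,0,0]],
])

```text
t: 1.6
position: [0.5331, -0.0077, 0.1778]
ee_rot: [-3.137, -0.001, 0.438]
contact_force: [-0.4, -0.6, 0.2]
finger_gap: -0.001
```

```bash
python3 - <<'E'
from h import *
import cv2
s=env.read_state(); print(s['position'],s['ee_rot'])
j=np.load('j.npy'); print(inv(j,s['position']))
im=env.snapshot("wrist"); cv2.imwrite("pics/w1.png",im)
W=env.camera_params("wrist")
from scipy.spatial.transform import Rotation as R
Rt=R.from_euler('xyz',s['ee_rot']).as_matrix()
tc=W["tool_from_camera"]
def pw(X):
    x=Rt.T@(X-s['position']); x=tc[:3,:3].T@(x-tc[:3,3]); v=W["mtx"]@[x[0],-x[1],-x[2]]; return v[:2]/v[2]
for X in [(-.045,-.0735,.064),(-.105,0,.048),(.105,.045,.056),(.092,0,.056),(.005,.0335,.056),(-.057,.02,.0624),(-.057,-.02,.0624)]: 
    p=pw(T(j,np.array(X))); print(X,p.round(1)); cv2.circle(im,tuple(int(v) for v in p),3,(255,0,255),1)
cv2.imwrite("pics/w1a.png",im)
E
```

```text
[ 0.53309375 -0.00768844  0.17777353] [-3.13728432e+00 -6.13414255e-04  4.37579445e-01]
[-0.08862379  0.00641891]
(-0.045, -0.0735, 0.064) [363.1 147.9]
(-0.105, 0, 0.048) [267.  214.1]
(0.105, 0.045, 0.056) [198.5 -84.9]
(0.092, 0, 0.056) [267.8 -61.3]
(0.005, 0.0335, 0.056) [222.7  79.8]
(-0.057, 0.02, 0.0624) [242.1 163.4]
(-0.057, -0.02, 0.0624) [292.9 163.2]
```

View pics/w1a.png

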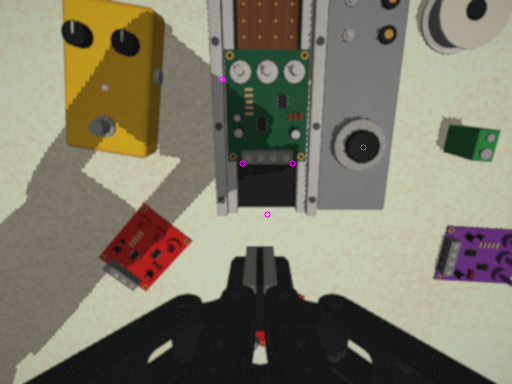

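The overlay agrees with the image: button at (362,147), block's rear edge at row 163 and columns 242-292. I'll centre over the channel and go down behind the block.

>>> drive_tool([
  [[1,0.6,-0.4,-2,0],[1,0,0,-3,0],[1,0,0,-2.5,0],[1,0,0,-1,0],[1,0,0,0,0]],
])

```text
t: 2.15
position: [0.5381, -0.0175, 0.0934]
ee_rot: [-3.141, -0.002, 0.434]
contact_force: [0.4, 0.4, -0.5]
finger_gap: 0.001
```

```bash
python3 - <<'E'
from h import *
import cv2
s=env.read_state(); j=np.load('j.npy'); print(s['position'],s['ee_rot'],inv(j,s['position']),s['contact_force'])
a=env.snapshot("scene")[130:260,180:330]; cv2.imwrite("pics/s2.png",cv2.resize(a,None,fx=4,fy=4,interpolation=cv2.INTER_CUBIC))
E
```

```text
[ 0.53805122 -0.01751419  0.0934343 ] [-3.14123611e+00 -1.74548868e-03  4.34313646e-01] [-0.08834126 -0.004583  ] [ 0.37539388  0.3808221  -0.50935469]
```

View pics/s2.png

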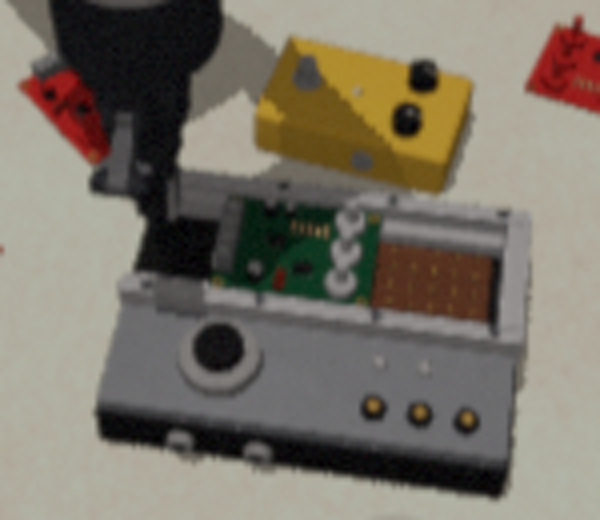

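The fingers are inside the channel, behind the block. I correct sideways and go lower.

>>> drive_tool([
  [[1,0,0.4,-1.3,0],[1,0,0.1,-1.1,0],[1,0,0,-0.4,0],[1,0,0,0,0],[1,0,0,0,0]],
])

```text
t: 2.7
position: [0.5408, -0.0133, 0.0676]
ee_rot: [3.137, -0.007, 0.434]
contact_force: [-0.5, -0.1, -0.3]
finger_gap: -0.001
```

```bash
cat > st.py <<'E'
from h import *
import cv2,sys
s=env.read_state(); j=np.load('j.npy'); print(s['t'],s['position'].round(4),s['ee_rot'].round(3),(inv(j,s['position'])*1000).round(1),s['contact_force'].round(2))
if len(sys.argv)>1:
    a=env.snapshot("scene")[130:260,180:330]; cv2.imwrite(f"pics/{sys.argv[1]}.png",cv2.resize(a,None,fx=4,fy=4,interpolation=cv2.INTER_CUBIC))
    cv2.imwrite(f"pics/{sys.argv[1]}_w.png",env.snapshot("wrist"))
E
python3 st.py s3
```

```text
2.7 [ 0.5408 -0.0133  0.0676] [ 3.137 -0.007  0.434] [-84.  -2.] [-0.51 -0.05 -0.33]
```

View pics/s3.png

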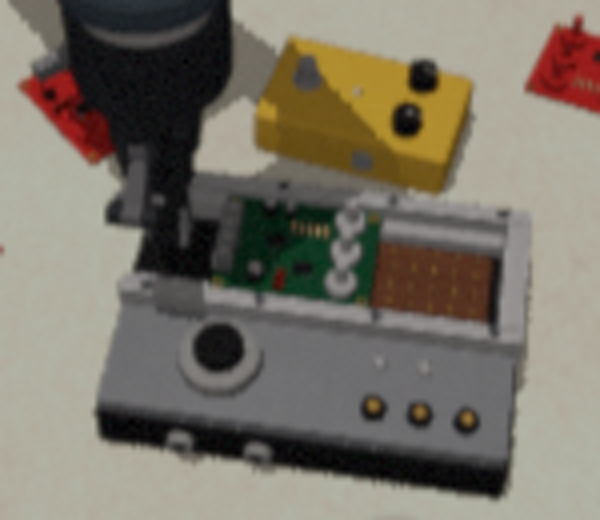

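View pics/s3_w.png

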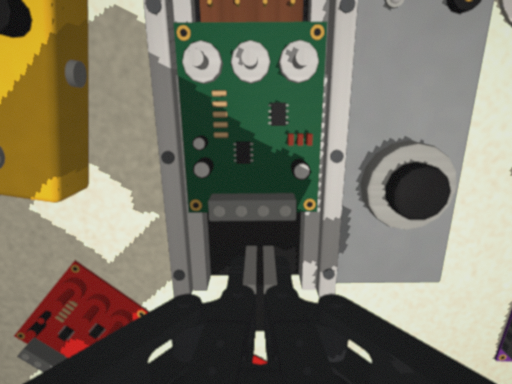

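>>> drive_tool([
  [[1,0.3,0.3,-0.3,0],[1,0.3,0.2,-0.1,0],[1,0.3,0.14,0,0],[1,0,0,0,0],[1,0,0,0,0]],
])

```text
t: 3.3
position: [0.5517, -0.0064, 0.0644]
ee_rot: [3.136, -0.009, 0.434]
contact_force: [0.1, -0.2, 0.8]
finger_gap: 0.0
```

```bash
python3 st.py
```

```text
3.3 [ 0.5517 -0.0064  0.0644] [ 3.136 -0.009  0.434] [-71.3  -0.3] [ 0.14 -0.18  0.82]
```

>>> drive_tool([
  [[1,0.3,0.14,0,0],[1,0.3,0.14,0,0],[1,0.3,0.14,0,0],[1,0.3,0.14,0,0],[1,0.3,0.14,0,0]],
])

```text
t: 3.8
position: [0.5672, 0.0009, 0.0643]
ee_rot: [3.136, -0.008, 0.434]
contact_force: [-1.3, -0.6, 0.1]
finger_gap: -0.001
```

```bash
python3 st.py s4
```

```text
3.8 [0.5672 0.0009 0.0643] [ 3.136 -0.008  0.434] [-54.1  -0.3] [-1.31 -0.6   0.07]
```

View pics/s4_w.png

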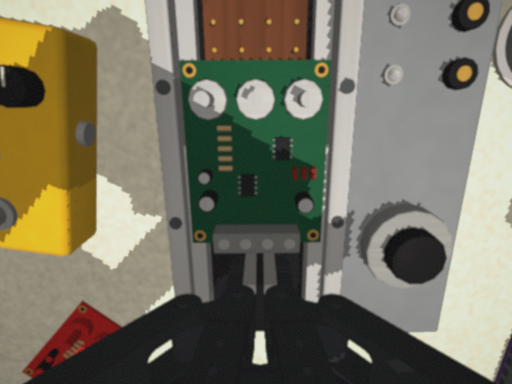

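The fingers are touching the block at 1.4 N, with the block's rear face at rows 247-250. I keep pushing.

>>> drive_tool([
  [[1,0.36,0.17,0,0],[1,0.36,0.17,0,0],[1,0.36,0.17,0,0],[1,0.36,0.17,0,0],[1,0.36,0.17,0,0]],
])

```text
t: 4.4
position: [0.5864, 0.0101, 0.0643]
ee_rot: [3.136, -0.008, 0.434]
contact_force: [-0.8, -0.1, 1.7]
finger_gap: -0.003
```

>>> drive_tool([
  [[1,0.3,0.14,0,0],[1,0.3,0.14,0,0],[1,0.3,0.14,0,0],[1,0.3,0.14,0,0],[1,0,0,0,0]],
])

```text
t: 4.9
position: [0.6001, 0.0165, 0.0641]
ee_rot: [3.136, -0.008, 0.434]
contact_force: [-0.5, -0.2, -0.2]
finger_gap: 0.002
```

```bash
python3 st.py s5
```

```text
4.9 [0.6001 0.0165 0.0641] [ 3.136 -0.008  0.434] [-17.7  -0.3] [-0.54 -0.18 -0.24]
```

View pics/s5_w.png

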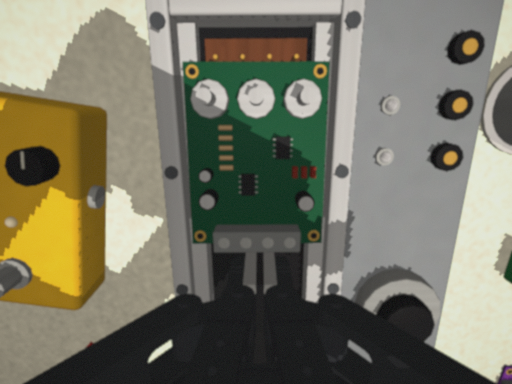

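View pics/s5.png

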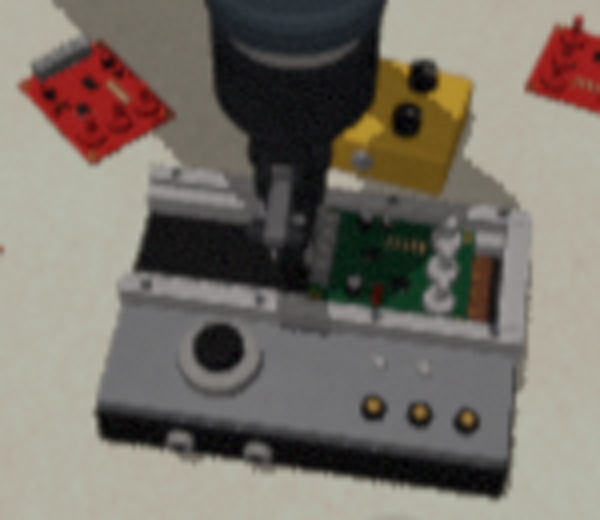

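>>> drive_tool([
  [[1,0.27,0.13,0,0],[1,0.27,0.13,0,0],[1,0.18,0.09,0,0],[1,0,0,0,0],[1,0,0,0,0]],
])

```text
t: 5.5
position: [0.6073, 0.0201, 0.064]
ee_rot: [3.137, -0.008, 0.434]
contact_force: [-1.9, 1.1, 0.7]
finger_gap: 0.001
```

```bash
python3 st.py s6
```

```text
5.5 [0.6073 0.0201 0.064 ] [ 3.137 -0.008  0.434] [-9.7 -0.2] [-1.86  1.06  0.71]
```

View pics/s6_w.png

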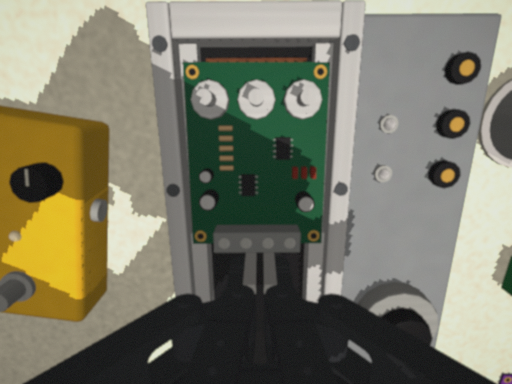

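>>> drive_tool([
  [[1,0.13,0.06,0,0],[1,0.13,0.06,0,0],[1,0,0,0,0],[1,0,0,0,0],[1,0,0,0,0]],
])

```text
t: 6.1
position: [0.6099, 0.0213, 0.064]
ee_rot: [3.137, -0.007, 0.434]
contact_force: [0.5, -0.6, 0.7]
finger_gap: -0.002
```

```bash
python3 st.py s7
```

```text
6.1 [0.6099 0.0213 0.064 ] [ 3.137 -0.007  0.434] [-6.8 -0.2] [ 0.51 -0.6   0.68]
```

View pics/s7_w.png

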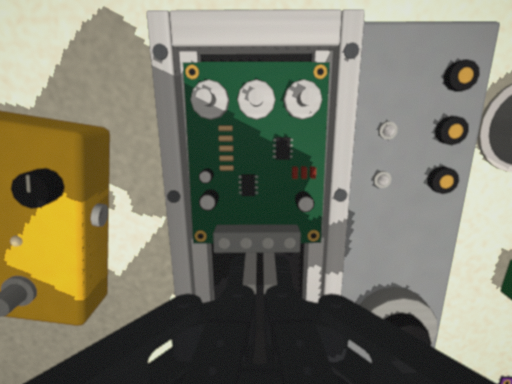

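>>> drive_tool([
  [[1,0.1,0.05,0,0],[1,0,0,0,0],[1,0.05,0.02,0,0],[1,0,0,0,0],[1,0,0,0,0]],
])

```text
t: 6.7
position: [0.6115, 0.022, 0.064]
ee_rot: [3.137, -0.007, 0.434]
contact_force: [-1.2, 0.4, -0.3]
finger_gap: -0.003
```

```bash
python3 st.py s8
```

```text
6.7 [0.6115 0.022  0.064 ] [ 3.137 -0.007  0.434] [-5.  -0.2] [-1.25  0.38 -0.31]
```

View pics/s8_w.png

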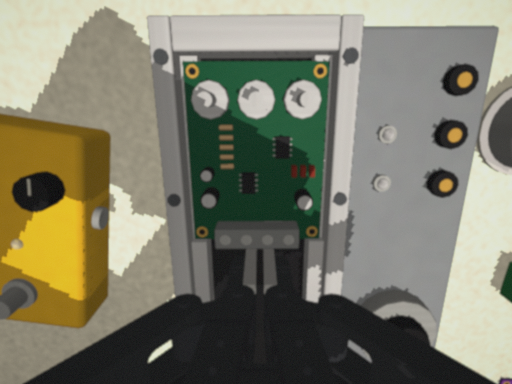

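View pics/s8.png

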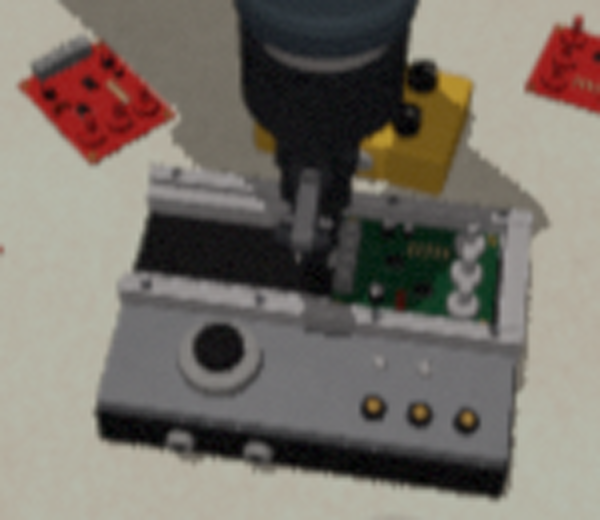

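The rear of the board has changed. The block is lower and smaller (rear holes at row 232, were 236), and the ledge ends now show at row 240 above the board, so it seems to have dropped. I back off and check.

>>> drive_tool([
  [[1,-0.3,-0.14,0,0],[1,-0.4,-0.2,0,0],[1,-0.4,-0.2,0,0],[1,-0.4,-0.2,0,0],[1,0,0,0,0]],
])

```text
t: 7.3
position: [0.5951, 0.014, 0.0641]
ee_rot: [3.137, -0.008, 0.434]
contact_force: [-0.8, 0.1, 0.1]
finger_gap: 0.002
```

```bash
python3 st.py s9; python3 -c "
import cv2
a=cv2.imread('pics/s9_w.png')[20:300,140:380];cv2.imwrite('pics/s9_c.png',cv2.resize(a,None,fx=2.1,fy=2.1,interpolation=cv2.INTER_CUBIC))"
```

```text
7.3 [0.5951 0.014  0.0641] [ 3.137 -0.008  0.434] [-23.3  -0.5] [-0.81  0.1   0.11]
```

View pics/s9_c.png

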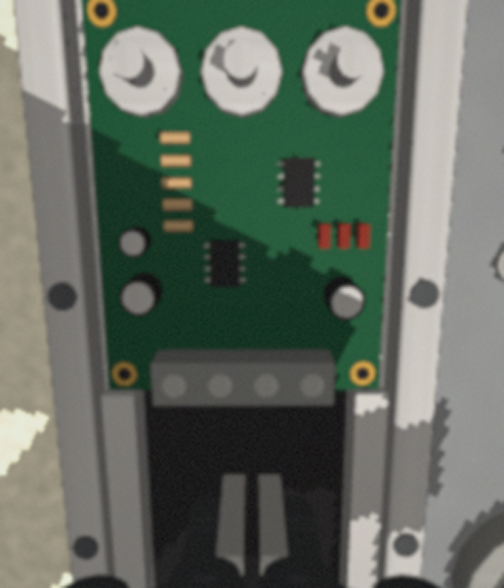

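View pics/s9.png

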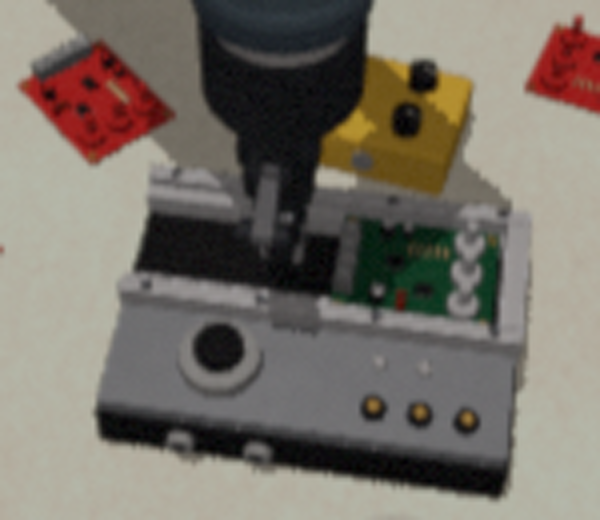

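```bash
cat > lev.py <<'E'
from h import *
import cv2,sys
from scipy.spatial.transform import Rotation as R
W=env.camera_params("wrist"); tc=W["tool_from_camera"]; j=np.load('j.npy')
def wray(uv,pos,rot,z):
    Rt=R.from_euler('xyz',rot).as_matrix(); d=np.linalg.solve(W["mtx"],[*uv,1]); d=Rt@tc[:3,:3]@np.array([d[0],-d[1],-d[2]]); o=pos+Rt@tc[:3,3]
    return o+d*(z-o[2])/d[2]
for f,pos,rot in (("s3_w",(.5408,-.0133,.0676),(3.137,-.007,.434)),("s4_w",(.5672,.0009,.0643),(3.136,-.008,.434)),("s7_w",(.6099,.0213,.064),(3.137,-.007,.434)),("s9_w",(.5951,.014,.0641),(3.137,-.008,.434))):
    h=cv2.cvtColor(cv2.imread(f"pics/{f}.png"),cv2.COLOR_BGR2HSV); m=cv2.inRange(h,(12,110,90),(35,255,255))
    m=cv2.morphologyEx(m,cv2.MORPH_CLOSE,np.ones((7,7)))
    n,_,st,c=cv2.connectedComponentsWithStats(m)
    q=[c[i] for i in range(1,n) if 40<st[i,4]<300 and 170<c[i][0]<340 and .8<st[i,2]/st[i,3]<1.25]
    print(f)
    for z in (.0454,.0504):
        print(z,[(inv(j,wray(p,np.array(pos),rot,z))*1000).round(1).tolist() for p in q])
E
python3 lev.py
```

```text
s3_w
0.0454 [[34.6, 17.3], [34.4, 5.8], [34.4, -5.8], [34.3, -17.3], [23.4, 29.5], [23.3, -28.3], [-55.2, -28.0], [-54.9, 29.9]]
0.0504 [[33.2, 16.7], [33.1, 5.5], [33.0, -5.7], [33.0, -16.8], [22.5, 28.4], [22.4, -27.5], [-53.5, -27.2], [-53.3, 28.8]]
s4_w
0.0454 [[56.5, -5.7], [38.1, 29.1], [37.8, -28.8], [-40.5, 29.6], [-40.7, -28.3]]
0.0504 [[55.4, -5.5], [37.7, 28.1], [37.3, -27.8], [-38.3, 28.5], [-38.5, -27.4]]
s7_w
0.0454 [[84.7, 28.1], [84.3, -27.9], [6.8, 29.5], [6.3, -28.3]]
0.0504 [[84.3, 27.1], [83.9, -27.0], [9.0, 28.5], [8.5, -27.4]]
s9_w
0.0454 [[86.5, 28.1], [86.1, -27.9], [10.6, 28.6], [10.1, -27.3]]
0.0504 [[85.4, 27.1], [85.0, -27.0], [12.1, 27.6], [11.6, -26.4]]
```

The hole spacing cast onto z 45.4 mm is 56 mm at the front, 56 mm at the rear and 76 mm lengthwise. So the board lies flat and level at notch depth, centred at jig x 48.3. I rise and go to the button.

>>> drive_tool([
  [[1,-0.2,-0.1,1,0],[1,0,0,3,0],[1,0,0,3,0],[1,0,-1.5,0,0],[1,0,-2,0,0]],
])

```text
t: 7.9
position: [0.5931, -0.0209, 0.1387]
ee_rot: [3.137, -0.008, 0.437]
contact_force: [1.2, -0.1, -0.6]
finger_gap: -0.002
```

>>> drive_tool([
  [[1,0.5,-2,0,0],[1,0.5,-1.5,0,0],[1,0,0,0,0],[1,0,0,0,0],[1,0,0,0,0]],
])

```text
t: 8.4
position: [0.6034, -0.0599, 0.1396]
ee_rot: [3.136, -0.009, 0.435]
contact_force: [-0.1, -0.2, -0.2]
finger_gap: -0.002
```

```bash
python3 st.py s10; python3 - <<'E'
import cv2,re
from h import *
exec(open('lev.py').read().split('for f,pos')[0])
print("btn from s3_w", wray((418,190),np.array((.5408,-.0133,.0676)),(3.137,-.007,.434),.064), T(j,np.array([-.045,-.0735,.064])))
E
```

```text
8.4 [ 0.6034 -0.0599  0.1396] [ 3.136 -0.009  0.435] [-47.3 -70.8] [-0.14 -0.18 -0.24]
btn from s3_w [ 0.60799634 -0.05960268  0.064     ] [ 0.6066888  -0.06129661  0.064     ]
```

View pics/s10_w.png

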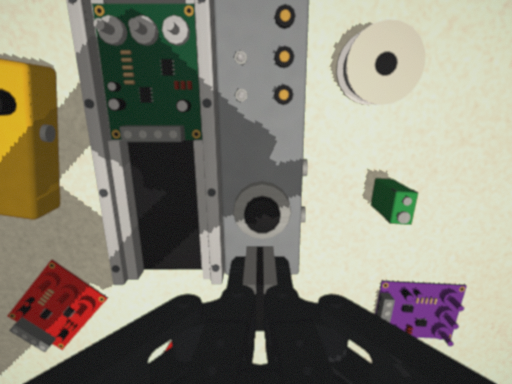

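View pics/s10.png

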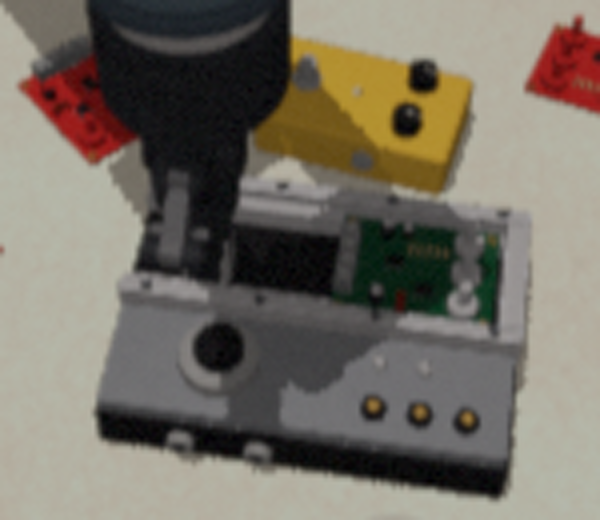

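```bash
python3 - <<'E'
exec(open('lev.py').read().split('for f,pos')[0])
s=env.read_state();print(s['position'],wray((262,213),s['position'],s['ee_rot'],.064))
E
```

```text
[ 0.60336254 -0.05951919  0.13960662] [ 0.60918324 -0.05970077  0.064     ]
```

>>> drive_tool([
  [[1,0.45,-0.1,-2,0],[1,0,0,-2,0],[1,0,0,-1,0],[1,0,0,0,0],[1,0,0,0,0]],
])

```text
t: 9.0
position: [0.6081, -0.0574, 0.089]
ee_rot: [3.136, -0.01, 0.439]
contact_force: [-0.1, 0.4, 0.6]
finger_gap: -0.002
```

```bash
python3 st.py s11
```

```text
9.0 [ 0.6081 -0.0574  0.089 ] [ 3.136 -0.01   0.439] [-42.  -70.6] [-0.12  0.44  0.58]
```

View pics/s11_w.png

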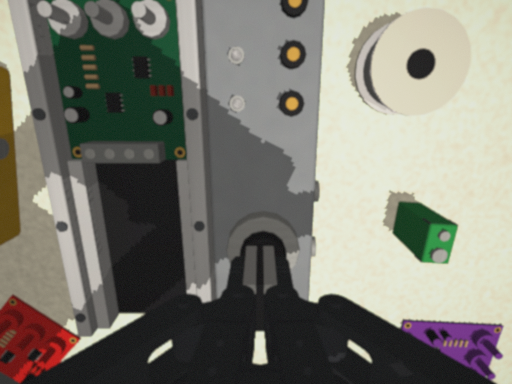

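View pics/s11.png

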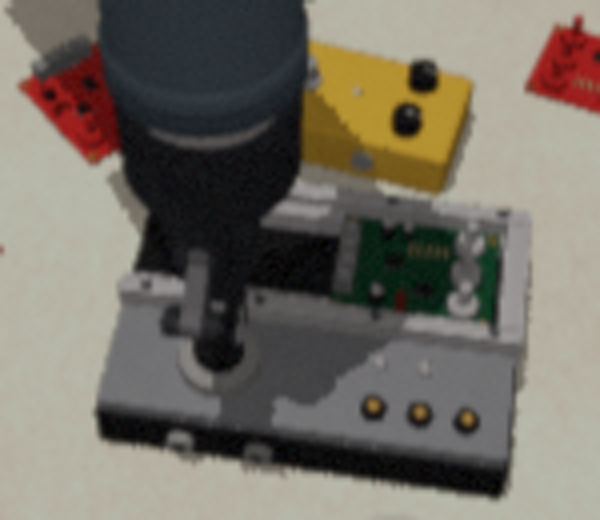

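>>> drive_tool([
  [[1,0,-0.3,0,0],[1,0,0,-0.6,0],[1,0,0,0,0],[1,0,0,-0.4,0],[1,0,0,0,0]],
])

```text
t: 9.6
position: [0.6102, -0.0616, 0.0815]
ee_rot: [3.132, -0.014, 0.439]
contact_force: [-1.5, -0.1, 2.1]
finger_gap: -0.002
```

```bash
python3 st.py
```

```text
9.6 [ 0.6102 -0.0616  0.0815] [ 3.132 -0.014  0.439] [-42.  -75.3] [-1.47 -0.13  2.13]
```

>>> drive_tool([
  [[1,-0.1,0.05,0.3,0],[1,-0.1,0.1,0,0],[1,0,0,-0.3,0],[1,0,0,-0.2,0],[1,0,0,0,0]],
])

```text
t: 10.1
position: [0.6082, -0.06, 0.0799]
ee_rot: [3.131, -0.015, 0.439]
contact_force: [-1.1, 0.9, 2.6]
finger_gap: 0.001
```

```bash
python3 st.py
```

```text
10.1 [ 0.6082 -0.06    0.0799] [ 3.131 -0.015  0.439] [-43.1 -73. ] [-1.06  0.85  2.56]
```

>>> drive_tool([
  [[1,0,0,-0.2,0],[1,0,0,-0.2,0],[1,0,0,0,0],[1,0,0,-0.1,0],[1,0,0,0,0]],
])

```text
t: 10.6
position: [0.6083, -0.06, 0.0763]
ee_rot: [3.131, -0.014, 0.439]
contact_force: [-1.9, 0.4, 5.2]
finger_gap: -0.001
```

```bash
python3 st.py
```

```text
10.6 [ 0.6083 -0.06    0.0763] [ 3.131 -0.014  0.439] [-43.  -73.1] [-1.92  0.36  5.21]
```

>>> drive_tool([
  [[1,0,0,-0.15,0],[1,0,0,-0.1,0],[1,0,0,-0.1,0],[1,0,0,0,0],[1,0,0,0,0]],
])

```text
t: 11.1
position: [0.6084, -0.06, 0.0768]
ee_rot: [3.131, -0.013, 0.44]
contact_force: [-2.2, -0.7, 5.2]
finger_gap: 0.001
```

```bash
python3 st.py s12
```

```text
11.1 [ 0.6084 -0.06    0.0768] [ 3.131 -0.013  0.44 ] [-42.9 -73.1] [-2.17 -0.7   5.22]
```

View pics/s12_w.png

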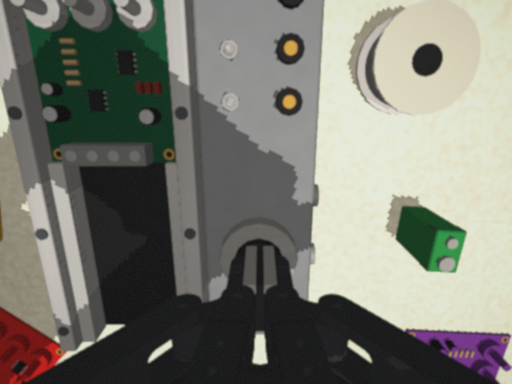

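The last rows had zero shift, which let the arm relax. I press with a larger shift that is held to the end of the call.

>>> drive_tool([
  [[1,0,0,-0.4,0],[1,0,0,-0.4,0],[1,0,0,-0.4,0],[1,0,0,-0.4,0],[1,0,0,-0.4,0]],
])

```text
t: 11.7
position: [0.6089, -0.0601, 0.0755]
ee_rot: [3.131, -0.009, 0.443]
contact_force: [-15.9, 3.0, 34.5]
finger_gap: 0.001
```

```bash
python3 st.py s13
```

```text
11.7 [ 0.6089 -0.0601  0.0755] [ 3.131 -0.009  0.443] [-42.5 -73.4] [-15.89   2.98  34.48]
```

View pics/s13.png

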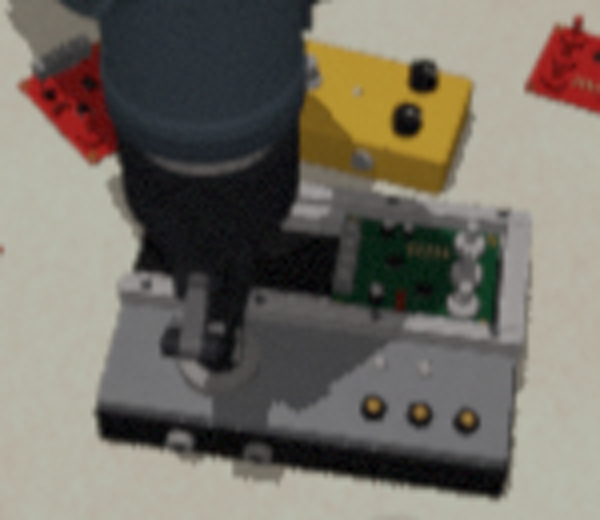

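The force rose gradually from about 2 N at z 81.5 mm to 5.2 N at 76.3 mm, which is the spring. It then hit a hard stop at 75.5 mm with 34 N. That is 6 mm of travel, so the button is fully in. I release it.

>>> drive_tool([
  [[1,0,0,0.3,0],[1,0,0,1,0],[1,0,0,2,0],[1,0,0,3,0],[1,0,0,3,0]],
])

```text
t: 12.3
position: [0.6052, -0.059, 0.1667]
ee_rot: [3.138, -0.002, 0.443]
contact_force: [0.2, 0.1, -0.2]
finger_gap: -0.001
```

>>> drive_tool([
  [[1,-2,0.5,2,0],[1,-2,0.5,1,0],[1,-2,0.5,0,0],[1,0,0,0,0],[1,0,0,0,0]],
])

```text
t: 12.8
position: [0.5471, -0.0448, 0.2025]
ee_rot: [3.131, -0.011, 0.443]
contact_force: [0.7, 0.5, -0.2]
finger_gap: 0.001
```

```bash
python3 st.py s14; python3 - <<'E'
exec(open('lev.py').read().split('for f,pos')[0])
s=env.read_state()
h=cv2.cvtColor(cv2.imread("pics/s14_w.png"),cv2.COLOR_BGR2HSV); m=cv2.morphologyEx(cv2.inRange(h,(12,110,90),(35,255,255)),cv2.MORPH_CLOSE,np.ones((5,5)))
n,_,st,c=cv2.connectedComponentsWithStats(m)
for i in range(1,n):
    if 20<st[i,4]<300: print(c[i].round(),(inv(j,wray(c[i],s['position'],s['ee_rot'],.0454))*1000).round(1))
E
```

```text
12.8 [ 0.5471 -0.0448  0.2025] [ 3.131 -0.011  0.443] [-91.8 -33.1] [ 0.69  0.46 -0.17]
[198.   1.] [63.6 14.1]
[327.   5.] [ 61.1 -89.2]
[198.  18.] [51.5 14.6]
[325.  38.] [ 37.2 -89.2]
[250.  73.] [ 10.6 -27.5]
```

View pics/s14_w.png

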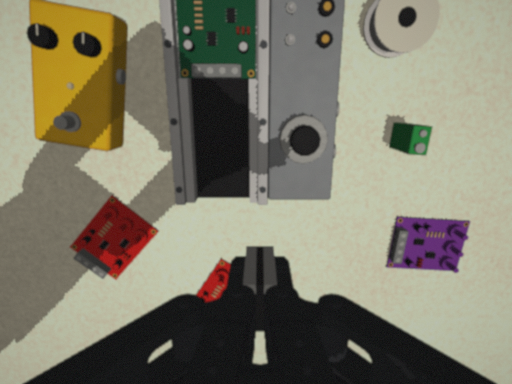

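View pics/s14.png

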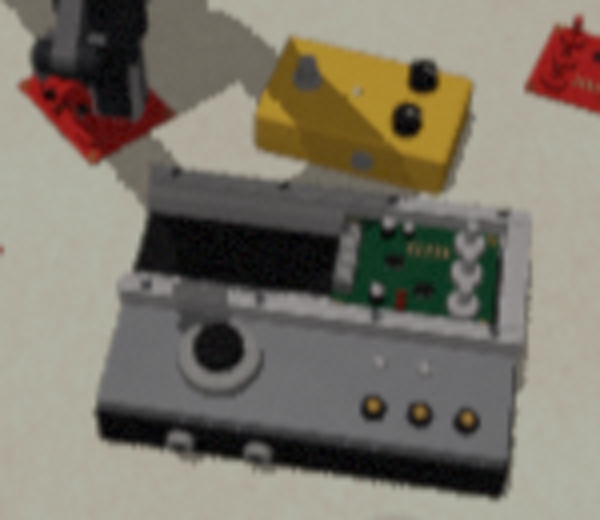

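The board is still seated: its rear hole is at jig x 10.6, unchanged. The button has come back up, the other objects have not moved, and the arm is clear. I hand the job in.

```bash
python3 -c "
from rig import env
print(env.job_done())"
```

```text
the job is handed in; nothing more can be done
None
```

The board is seated in the notch, the start button was pressed all the way in and let go, and I handed the job in at about 13 s.

- **Board:** I pushed it along the rails with the shut fingertips; the pushing force I read between moves was about 2 N or less. After backing off, the hole spacing in the wrist picture came out at 56 mm front, 56 mm rear and 76 mm lengthwise on the notch plane. So it lies flat and level, at jig x of about 48.3 mm against 48.5 mm for the seat. I saw the drop in the picture; the force readings were too noisy to show it. After the button press, one rear hole was still at the same place.
- **Button:** The spring force rose from about 2 N to 5 N over the travel. It then met a hard stop at 34 N after about 6 mm. After release the button stood up again.
- **Disagreement:** The hard stop came about 3.5 mm higher than the nominal fingertip length predicts. The travel and the spring forces still fit a full press. The 34 N was firmer than it needed to be, and about 16 N sideways came with it.
- **Left alone:** The battery, reel, pedal and look-alikes were not touched, and in the last pictures they stand where they were.

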